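# Start the water pump and hold the start key

### The job

Start the household water pump from the grey starter box on the drainboard: press its three buttons down fully, one at a time, first the large round one, then the square one, then the small round one. Then take the key from its wooden holder, push it down into the lock until its grip sits on the lock face (the pins inside are sticky), and turn it a quarter turn clockwise seen from above. The lock springs back, so finish with the gripper still holding the key turned and fully in; leave the dishes around it where they are.

Things in the scene. Friction and masses are not known exactly. Their poses are not given: they have to be found in the camera images.
- starter_box: grey painted steel box fixed on the drainboard, 170 (its x) x 220 (its y) x 70 mm tall; origin at the centre of its underside, z up. On its top, at its x = -45 mm, the three buttons stand in a row along its y at y = -60, 0 and +60 mm (which button is where varies); the lock is at its x = +45 mm, y = 0
- large_round_top (a point): large round grey button cap, 36 mm diameter; this point is the centre of the cap's top, which stands 22 mm above the box top when up (its 12 mm high black housing is round, 52 mm diameter); press straight down
- square_top (a point): square grey button cap, 24 x 24 mm; this point is the centre of the cap's top, which stands 22 mm above the box top when up (its 12 mm high black housing is square, 38 mm); press straight down
- small_round_top (a point): small round grey button cap, 18 mm diameter; this point is the centre of the cap's top, which stands 22 mm above the box top when up (its 12 mm high black housing is round, 34 mm diameter); press straight down
- large_round (a joint): plunger travel of the large round button, 0 = up, 0.006 m = fully down; springs back by itself; it starts to move at about 1.5 N and is fully down at about 5 N; counts as pressed beyond 0.004
- square (a joint): plunger travel of the square button, 0 = up, 0.006 m = fully down; springs back by itself; it starts to move at about 1.5 N and is fully down at about 5 N; counts as pressed beyond 0.004
- small_round (a joint): plunger travel of the small round button, 0 = up, 0.006 m = fully down; springs back by itself; it starts to move at about 1.5 N and is fully down at about 5 N; counts as pressed beyond 0.004
- keyway (a point): centre of the keyway's mouth, on the face of the brass lock plug (34 mm wide, in a flat steel ring of 52 mm, both 3 mm above the box top). Turns with the plug: its x runs along the slot, its z up. The slot is a vertical hole 16 x 6.5 mm with a 3 mm chamfer all round, deeper than the blade is long; the key goes in either way round
- pins (a point): point in the keyway 18 mm below its mouth, between two hidden spring pins (13 and 23 mm down) that squeeze the blade on its flat sides: the push down takes some 10 to 20 N; going slowly and rocking the key a few degrees about the vertical helps it past
- lock (a joint): turn of the lock plug in rad: 0 = rest, the slot along the box's x; grows clockwise seen from above to a stop at 1.57. A spring turns it back: about 0.04 N m at 0, 0.18 N m at 1.57. The key has about 0.15 rad of play in the slot, so the plug lags behind it
- key: key, 50 g, blade down in its holder: flat black grip 32 mm wide (its x) x 10 mm thick (its y) x 42 mm tall, below it a steel blade 14 x 5 mm, 32 mm long, whose last 8 mm taper to 9 x 1.5 mm. Origin at the centre of the grip's underside (the shoulder), z up. Pinch it across the 10 mm, fingertips above the shoulder. Fully in, this origin meets keyway
- key_holder: fixed wooden block 70 (its x) x 50 x 45 mm tall, origin at the centre of its underside; the key's shoulder rests on its top, the blade in a loose slot 18 x 9 mm along its x
- cup: white plastic cup, 76 mm wide, 95 mm tall, standing; origin at the centre of its foot; leave alone
- saucer: white ceramic saucer, 140 mm wide, 18 mm tall; origin under its centre; leave alone
- steam_weight: small steel steam weight, 32 mm wide, 42 mm tall; origin under its centre; leave alone
- pot: aluminium pot, 195 mm wide, 113 mm tall, swing handle folded down; origin under its centre; leave alone

How it is judged:
By the outcome, as a careful person would: the job done as asked, in the order asked, and still so for the second after the job is handed in, while the arm keeps its last pose, push and grip.
It also fails if it takes over 67 s, if anything falls off the work surface, if the arm or the gripper's body presses on something with over 40 N, if the wrist force passes 120 N, or if a joint passes its speed limit or range.

### The arm

A 6-joint arm with a two-finger parallel gripper is mounted at the origin on the work surface. World frame = base frame: x ahead of the robot, y to its left, z up, the work surface at z = 0. Lengths are in m, angles in rad, forces in N, time in s.
With the tool pointing down it reaches from about 0.2 to 0.875 m from the base axis. Payload 3.4 kg.
Tool frame: the origin (TCP) lies on the centre line of the jaws, within the pads' length; the fingertips stand env.tip_reach ahead of it and the grasp point (between the pads) lies 3 mm ahead of it (env.tip_reach is the distance from the TCP to the fingertips, in m); z points along the fingers, y is the line along which they close (so a half turn about z gives the same grasp; the last joint's range is limited). The gripper opens to 94 mm and grips with 3 to 60 N. Pads are 16 mm wide; open, the fingers measure 119 mm over their backs; the gripper's body (75 mm by 177 mm) begins 78 mm behind the grasp point.
Start: joints at [-1.382, 0.276, 1.505, -0, 1.361, -0.121], TCP at [0.175, -0.548, 0.227] pointing down, gripper open.
Joint ranges: [-2.89, 2.89], [-0.75, 2.08], [0.22, 2.7], [-1.18, 4.32], [0.11, 2.71], [-2.7, 2.7]. Speed limits (rad/s): [2.57, 2.57, 3.14, 3.14, 3.14, 3.14].

### API

Orientations are given as a rotation vector (axis times angle).
In Python, from cell import env gives the robot as it stands. The module is installed in compiled form; this text tells all that it offers.
- The arm moves only by the tool carry_out, never from a script. Its argument "rows" is a list that holds one entry, the list of rows, each a list of 7 numbers: the shift along the tool's x, y, z in mm, then the turn, a rotation vector about the tool's x, y, z in degrees, then the finger opening in mm, from 0 to 94. A call has 1 to 20 rows; each row is the pose to reach, as a shift and turn from the pose commanded when the call began, along the tool's axes at that moment; what a row does not reach only later rows make up. A row lasts 1/10 s, in which the tool goes at most 50 mm and 8.59 degrees, less where a joint would pass 70% of its speed; a pose out of reach is approached as far as the arm can. A call with a gripper value outside its range is refused whole. The fingers move at their own pace and stop on an object; "grip_force" is the grip in N (left out, the last holds). Time passes only in rows, so rows that repeat a pose let the fingers close. It gives the time, the measured TCP pose, the force, the opening and the grip force at its end, in the units of the state.
- env.sense(): the state, without advancing time (a new reading comes with each control period).
- env.snapshot(name): name is "scene" or "top" or "wrist"; returns a dict with "img" (384x512x3 uint8, red, green, blue), "fx", "fy", "cx", "cy" (pixels), "rvec" (rotation vector, rad) and "tvec" (3), from world to camera coordinates, as OpenCV has them. Camera axes: x right, y down, z forward; pixel columns grow to the right and rows downward; lengths in m; the calibration is good to about 2 mm. A picture is of the moment at which its call begins. There is no depth.
- env.close_job(): hands the job in; it is judged then, once.
The state is a dict: "time_s": time; "joint_positions": joint angles; "qvel": joint speeds; "joint_efforts": joint torques, N m; "position": TCP position; "orientation": TCP orientation; "contact_force": force on the tool from outside, world axes, zero at the start; "torque": the same for the moment, N m; "finger_gap": finger opening in m; "grip_force": force on a finger pad.
Only numpy, scipy, OpenCV 4.12 (cv2) and the standard library are available. Lean on these libraries where they do the work, as an engineer would, in place of code of your own. Each camera call takes 0.05 s, during which the arm holds its last target. There are 200 camera calls.

## Working session

There is one attempt and no reset: what is moved stays moved. The work goes in short steps, Python scripts to look and compute and a tool call to move; the robot and the scene stay as the last step left them, time stands still between calls to the robot, and variables do not carry over. Pictures are saved under pics/ and viewed, at most 10 in all, crops included, and the job is handed in when it is done.

Besides the shell and the picture viewer there is one more tool, called as name(argument=value, ...) on one line, values as JSON. carry_out: Moves the arm, as the interface text tells. Its arguments: {"type":"object","properties":{"rows":{"type":"array","items":{"type":"array","items":{"type":"array","items":{"type":"number"}}}},"grip_force":{"type":"number"}},"required":["rows"]}

```bash
mkdir -p pics
cat > h.py <<'E'
import numpy as np, cv2
from cell import env
from scipy.spatial.transform import Rotation as R
def save(n,f):
    s=env.snapshot(n); cv2.imwrite('pics/'+f+'.png',s['img'][:,:,::-1]); np.save('pics/'+f+'.npy',s,allow_pickle=True); return s
def load(f): return np.load('pics/'+f+'.npy',allow_pickle=True).item()
def ray(s,u,v):
    M=R.from_rotvec(s['rvec']).as_matrix(); t=np.array(s['tvec'])
    return -M.T@t, M.T@np.array([(u-s['cx'])/s['fx'],(v-s['cy'])/s['fy'],1])
def plane(s,u,v,z):
    o,d=ray(s,u,v); return o+d*(z-o[2])/d[2]
def proj(s,p):
    M=R.from_rotvec(s['rvec']).as_matrix(); c=M@np.array(p)+np.array(s['tvec'])
    return np.array([s['fx']*c[0]/c[2]+s['cx'],s['fy']*c[1]/c[2]+s['cy']])
E
python3 - <<'E'
from h import *
a=save('scene','s0');b=save('top','t0');w=save('wrist','w0')
for s in (a,b,w): print(ray(s,s['cx'],s['cy']),s['fx'])
print(env.tip_reach,env.sense())
im=np.hstack([cv2.imread('pics/s0.png'),cv2.imread('pics/w0.png')])
cv2.imwrite('pics/sw.png',cv2.resize(im,(800,300)))
cv2.imwrite('pics/tbig.png',cv2.resize(cv2.imread('pics/t0.png'),(800,600),interpolation=cv2.INTER_CUBIC))
E
```

```text
(array([1.51747796, 0.44097379, 0.97098516]), array([-0.71380213, -0.31548909, -0.62526247])) 410.0879409042129
(array([0.34593893, 0.01090668, 1.05535434]), array([ 0.20136245, -0.00395192, -0.97950883])) 370.2260762421842
(array([ 0.24517192, -0.5243674 ,  0.38476735]), array([-0.24173045, -0.07626056, -0.96734209])) 273.5153240613835
0.022 {'time_s': 0.15, 'joint_positions': array([-1.38200954e+00,  2.76399331e-01,  1.50581249e+00,  4.13909957e-06,
        1.36067898e+00, -1.21015003e-01]), 'qvel': array([ 0.00014938, -0.0010629 , -0.00264502, -0.00073839,  0.00140059,
       -0.00223255]), 'joint_efforts': array([ 2.17484276e-04, -4.04928231e+01, -2.37431788e+01,  7.01490208e-02,
        3.15806817e-02, -8.31691409e-05]), 'position': array([ 0.17521621, -0.54725328,  0.22684406]), 'orientation': array([-3.10269602e+00, -4.84490239e-01,  6.27044430e-05]), 'contact_force': array([ 0.62273277, -0.88707204,  0.68233476]), 'torque': array([-0.00863096,  0.02841269,  0.04913845]), 'grip_force': 0.0, 'finger_gap': 0.09426101751732359}
```

View pics/tbig.png

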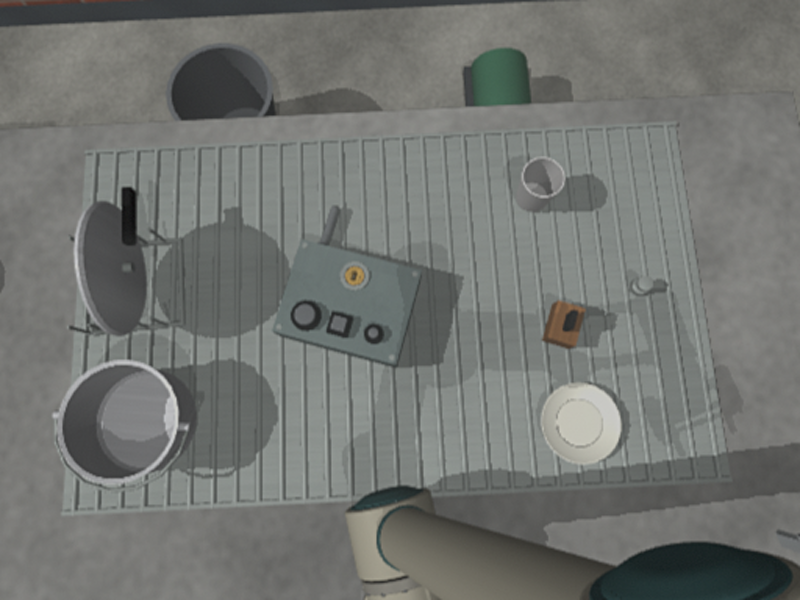

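View pics/sw.png

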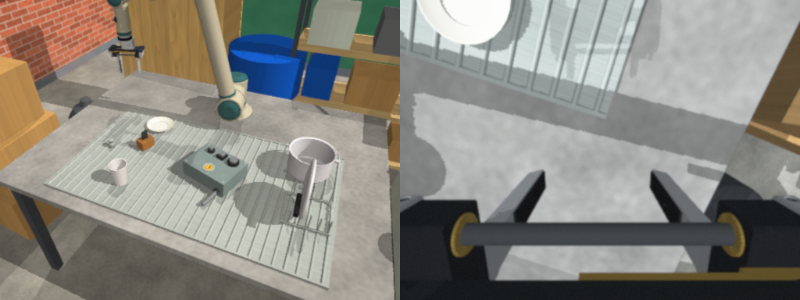

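Top view (800x600): the box has large round at (305,316), square at (340,323), small round at (374,333) and lock at (354,275). The holder is at (565,324) with the key near (572,320), and the saucer is at (581,423). The scene view agrees.

Run:
```python
from h import *
a=load('s0');b=load('t0')
def brass(s,name):
    h=cv2.cvtColor(s['img'],cv2.COLOR_RGB2HSV)
    m=cv2.inRange(h,(12,110,110),(28,255,255))
    n,l,st,c=cv2.connectedComponentsWithStats(m)
    print(name,[(st[i].tolist(),c[i].round(1).tolist()) for i in range(1,n) if st[i,4]>8])
brass(a,'scene');brass(b,'top')
k=512/800
# top clicks
for z in (.073,.08,.09,.1):
    L=plane(b,354*k,275*k,z)
    P=[plane(b,u*k,v*k,z+.019) for u,v in((305,314),(340,322),(374,331))]
    print(z,L.round(4),[p[:2].round(4) for p in P],np.linalg.norm(P[0]-P[2]), np.linalg.norm(P[1]-L))
o=plane(b,354*k,275*k,.08); print(proj(a,o))
for n,(u,v,z) in dict(holder=(565,324,.05),key=(574,317,.09),saucer=(581,423,.02),cup=(543,178,.1),sw=(648,286,.04)).items(): print(n,plane(b,u*k,v*k,z).round(4))
g=b['img'][60*0+180:240,325:400]; g=cv2.resize(g,None,fx=5,fy=5,interpolation=cv2.INTER_CUBIC)
g2=cv2.resize(b['img'][145:240,165:285],None,fx=3.4,fy=3.4,interpolation=cv2.INTER_CUBIC)
H=max(g.shape[0],g2.shape[0]); pad=lambda x:np.pad(x,((0,H-x.shape[0]),(0,0),(0,0)))
o=np.hstack([pad(g),pad(g2)]); print(o.shape); cv2.imwrite('pics/crop.png',o[:,:,::-1])
```

```text
scene [([163, 0, 114, 108, 8706], [218.5, 49.3]), ([275, 0, 36, 68, 1488], [293.8, 23.8]), ([381, 36, 131, 46, 1716], [448.3, 62.4]), ([153, 66, 20, 4, 46], [162.7, 67.2]), ([156, 71, 19, 27, 358], [165.1, 82.1]), ([0, 72, 76, 146, 6571], [26.0, 142.2]), ([377, 77, 135, 140, 5963], [474.8, 125.3]), ([175, 172, 23, 21, 256], [187.2, 182.1]), ([262, 211, 10, 7, 54], [266.6, 213.6]), ([0, 238, 43, 70, 1491], [16.0, 274.6])]
top [([221, 171, 12, 11, 89], [226.6, 176.1]), ([351, 193, 23, 28, 210], [359.7, 206.8])]
0.073 [0.5936 0.0862 0.073 ] [array([0.525 , 0.1698]), array([0.5084, 0.111 ]), array([0.4902, 0.0543])] 0.12065253908868263 0.09074639674235023
0.08 [0.5918 0.0857 0.08  ] [array([0.5237, 0.1687]), array([0.5072, 0.1103]), array([0.4892, 0.054 ])] 0.11977584425713805 0.09014579235207557
0.09 [0.5893 0.0849 0.09  ] [array([0.5218, 0.167 ]), array([0.5055, 0.1092]), array([0.4877, 0.0535])] 0.11852342306921718 0.08928811736301139
0.1 [0.5868 0.0841 0.1   ] [array([0.52  , 0.1654]), array([0.5038, 0.1082]), array([0.4862, 0.0531])] 0.11727100188129636 0.0884308423241865
[266.38066957 213.72260739]
holder [ 0.4923 -0.2793  0.05  ]
key [ 0.4977 -0.2841  0.09  ]
saucer [ 0.3211 -0.2973  0.02  ]
cup [ 0.7457 -0.2537  0.1   ]
sw [ 0.5551 -0.438   0.04  ]
(323, 783, 3)
```

View pics/crop.png

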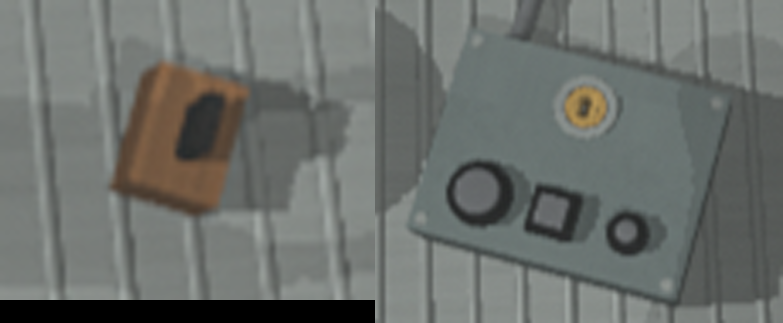

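The crop confirms the layout: the holder's long axis and the box's x both lie at about -17° yaw. I'll move above the holder for a wrist view.

```bash
cat >> h.py <<'E'
def yawR(deg): # tool down, tool x at given world yaw
    c,s=np.cos(np.radians(deg)),np.sin(np.radians(deg)); return np.array([[c,s,0],[s,-c,0],[0,0,-1]])
def delta(xyz,yaw,s=None):
    s=s or env.sense(); M=R.from_rotvec(s['orientation']).as_matrix()
    print('mm',(M.T@(np.array(xyz)-s['position'])*1e3).round(1),'deg',np.degrees(R.from_matrix(M.T@yawR(yaw)).as_rotvec()).round(2))
E
python3 - <<'E'
from h import *
delta((.48,-.28,.27),163)
E
```

```text
mm [ 371.8 -161.7  -42.9] deg [-2.0000e-02 -1.0000e-01 -1.4525e+02]
```

carry_out(rows=[[[372,-162,-43,0,0,-145,94],[372,-162,-43,0,0,-145,94],[372,-162,-43,0,0,-145,94],[372,-162,-43,0,0,-145,94],[372,-162,-43,0,0,-145,94],[372,-162,-43,0,0,-145,94],[372,-162,-43,0,0,-145,94],[372,-162,-43,0,0,-145,94],[372,-162,-43,0,0,-145,94],[372,-162,-43,0,0,-145,94],[372,-162,-43,0,0,-145,94],[372,-162,-43,0,0,-145,94],[372,-162,-43,0,0,-145,94],[372,-162,-43,0,0,-145,94],[372,-162,-43,0,0,-145,94],[372,-162,-43,0,0,-145,94],[372,-162,-43,0,0,-145,94],[372,-162,-43,0,0,-145,94],[372,-162,-43,0,0,-145,94],[372,-162,-43,0,0,-145,94]]])

```text
time_s: 2.15
position: [0.4802, -0.2799, 0.2703]
orientation: [-0.474, -3.105, -0.0]
contact_force: [0.4, -0.6, -0.4]
finger_gap: 0.0943
grip_force: 0.0
```

Run:
```python
from h import *
s=env.sense(); print(s['time_s'],s['position'],s['joint_positions'].round(3)); delta((.48,-.28,.27),163); delta((.545,.11,.27),163)
w=save('wrist','w1'); cv2.imwrite('pics/w1b.png',cv2.resize(w['img'],(800,600),interpolation=cv2.INTER_CUBIC)[:,:,::-1])
```

```text
2.15 [ 0.48015169 -0.27990825  0.27033721] [-0.653  0.226  1.468 -0.     1.447 -1.921]
mm [ 0.1 -0.1  0.3] deg [ 0.   -0.01 -0.36]
mm [ 54.4 391.5   0.4] deg [ 0.   -0.01 -0.36]
```

View pics/w1b.png

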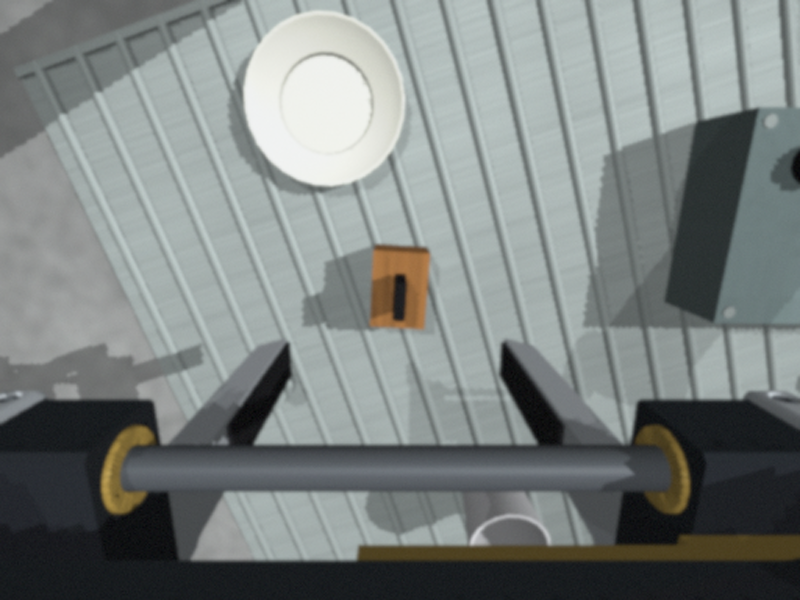

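The wrist view shows the holder at (400,288) with the key upright at (399,298), already almost aligned with the tool. Next I'll measure both.

```bash
cat > key.py <<'E'
from h import *
import sys
def meas(f,b=.007):
    w=load(f); im=w['img']; h=cv2.cvtColor(im,cv2.COLOR_RGB2HSV)
    wood=cv2.inRange(h,(5,90,60),(20,255,255)); wood[265:]=0
    n,l,st,c=cv2.connectedComponentsWithStats(wood); i=1+np.argmax(st[1:,4]); x,y,ww,hh,_=st[i]
    m=(l==i).astype(np.uint8)
    top=m*(im[:,:,0]>110).astype(np.uint8)
    top=cv2.morphologyEx(top,cv2.MORPH_CLOSE,np.ones((25,25)))
    r=cv2.minAreaRect(max(cv2.findContours(top,0,2)[0],key=cv2.contourArea)); bx=cv2.boxPoints(r)
    P=np.array([plane(w,u,v,b+.045)[:2] for u,v in bx]); 
    e=[P[1]-P[0],P[2]-P[1]]; L=max(e,key=np.linalg.norm)
    print('holder centre',P.mean(0).round(4),'sides',[np.linalg.norm(q).round(4) for q in e],'yaw',np.degrees(np.arctan2(L[1],L[0]))%180)
    k=np.zeros_like(m); k[y:y+hh,x:x+ww]=(im[y:y+hh,x:x+ww].max(2)<50)
    n,l,st,c=cv2.connectedComponentsWithStats(k); i=1+np.argmax(st[1:,4]); kk=(l==i).astype(np.uint8)
    cn=max(cv2.findContours(kk,0,2)[0],key=cv2.contourArea); rr=cv2.minAreaRect(cn); print('key px',rr,st[i])
    Q=np.array([plane(w,u,v,b+.087)[:2] for u,v in cn.reshape(-1,2)]).astype(np.float32)
    print('key@top rect',cv2.minAreaRect(Q*1000),'centroid@mid',plane(w,*c[i],b+.066))
meas(sys.argv[1])
E
python3 key.py w1
```

```text
holder centre [ 0.4943 -0.2802] sides [np.float64(0.0715), np.float64(0.0491)] yaw 158.7293164983775
key px ((255.0, 190.0), (26.0, 6.0), 90.0) [252 177   7  27 157]
key@top rect ((491.320556640625, -279.8755187988281), (7.593548774719238, 33.81185531616211), 72.60456848144531) centroid@mid [ 0.49617383 -0.28091111  0.073     ]
```

carry_out(rows=[[[54,391,0,0,0,0,94],[54,391,0,0,0,0,94],[54,391,0,0,0,0,94],[54,391,0,0,0,0,94],[54,391,0,0,0,0,94],[54,391,0,0,0,0,94],[54,391,0,0,0,0,94],[54,391,0,0,0,0,94],[54,391,0,0,0,0,94],[54,391,0,0,0,0,94],[54,391,0,0,0,0,94],[54,391,0,0,0,0,94]]])

```text
time_s: 3.4
position: [0.5445, 0.1079, 0.2705]
orientation: [0.475, 3.105, -0.001]
contact_force: [0.3, -0.3, 0.1]
finger_gap: 0.0941
grip_force: 0.0
```

Run:
```python
from h import *
s=env.sense(); print(s['time_s'],s['position'],s['joint_positions'].round(3))
w=save('wrist','w2'); cv2.imwrite('pics/w2b.png',cv2.resize(w['img'],(800,600),interpolation=cv2.INTER_CUBIC)[:,:,::-1])
h=cv2.cvtColor(w['img'],cv2.COLOR_RGB2HSV)
m=cv2.inRange(h,(12,110,110),(30,255,255))
n,l,st,c=cv2.connectedComponentsWithStats(m)
print([(st[i].tolist(),c[i].round(1).tolist()) for i in range(1,n) if st[i,4]>20])
```

```text
3.4 [0.54451684 0.10793683 0.27048536] [ 7.100e-02  2.250e-01  1.470e+00 -1.000e-03  1.447e+00 -1.197e+00]
[([0, 193, 31, 52, 1177], [12.8, 215.0]), ([236, 206, 24, 23, 421], [247.3, 217.4]), ([65, 273, 34, 56, 874], [77.8, 300.9]), ([433, 287, 8, 40, 129], [436.9, 307.6])]
```

View pics/w2b.png

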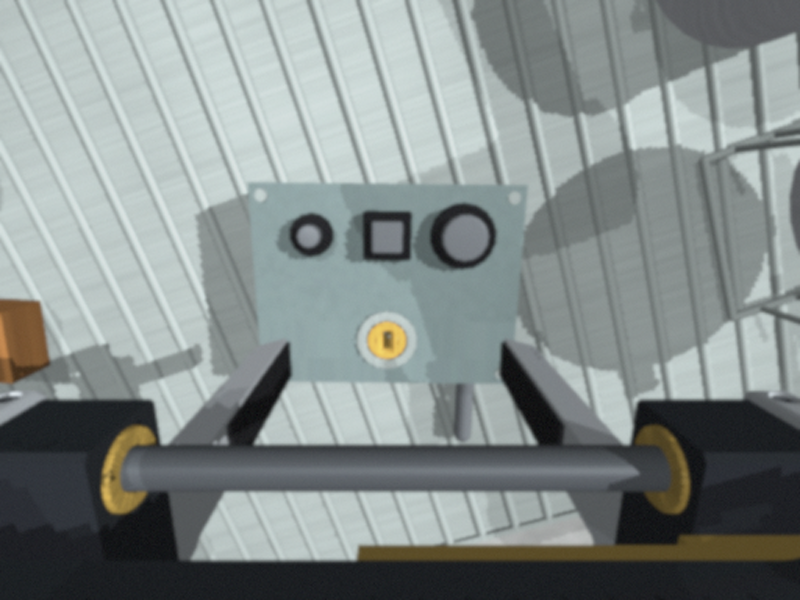

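The wrist view shows small round at (308,236), square at (388,235), large round at (464,236) and lock at (387,340). The row runs parallel to tool y.

Run:
```python
from h import *
w=load('w2'); im=w['img']; g=cv2.cvtColor(im,cv2.COLOR_RGB2GRAY)
# caps: grey regions enclosed in dark housings
d=(im.max(2)<60).astype(np.uint8); d[240:]=0
cs,hi=cv2.findContours(d,cv2.RETR_CCOMP,cv2.CHAIN_APPROX_NONE); px=[]
for c,h in zip(cs,hi[0]):
    if h[3]>=0 and cv2.contourArea(c)>20:
        m=cv2.moments(c); px.append((m['m10']/m['m00'],m['m01']/m['m00'],cv2.contourArea(c)))
px.sort(); print(np.round(px,1))
lk=(247.3,217.4)
for b in (0.,.004,.008):
    P=[plane(w,u,v,b+.092) for u,v,_ in px]; L=plane(w,*lk,b+.073)
    t=load('t0'); Lt=plane(t,226.6,176.1,b+.073)
    print(b,[p[:2].round(4) for p in P],L[:2].round(4),'top',Lt[:2].round(4),'span',np.linalg.norm(P[-1]-P[0]).round(4),'sq-lock',np.linalg.norm((P[1]-L)[:2]).round(4),'yaw y',np.degrees(np.arctan2(*(P[-1]-P[0])[[1,0]])).round(2))
# triangulate lock from wrist+top+scene
A=np.zeros((3,3));B=np.zeros(3)
for s,uv in((w,lk),(load('t0'),(226.6,176.1)),(load('s0'),(266.6,213.6))):
    o,v=ray(s,*uv); v/=np.linalg.norm(v); N=np.eye(3)-np.outer(v,v); A+=N;B+=N@o
print('lock tri',np.linalg.solve(A,B))
delta(np.r_[P[-1][:2],.16],163)
```

```text
[[197.4 150.5 255.5]
 [247.5 151.4 512. ]
 [297.8 151.7 815.5]]
0.0 [array([0.4874, 0.0553]), array([0.5068, 0.1134]), array([0.5255, 0.1721])] [0.5946 0.0848] top [0.5933 0.0861] span 0.1228 sq-lock 0.0924 yaw y 71.97
0.004 [array([0.4873, 0.0562]), array([0.5064, 0.1136]), array([0.5249, 0.1716])] [0.5933 0.0853] top [0.5923 0.0858] span 0.1214 sq-lock 0.0914 yaw y 71.97
0.008 [array([0.4871, 0.0571]), array([0.506 , 0.1139]), array([0.5242, 0.1711])] [0.5919 0.0858] top [0.5913 0.0855] span 0.1199 sq-lock 0.0904 yaw y 71.97
lock tri [0.59163681 0.08587354 0.08057875]
mm [ 38.2  54.2 110.5] deg [-0.02  0.01 -0.39]
```

carry_out(rows=[[[38,54,60,0,0,1.4,0],[38,54,60,0,0,1.4,0],[38,54,100,0,0,1.4,0],[38,54,130,0,0,1.4,0],[38,54,138,0,0,1.4,0],[38,54,142,0,0,1.4,0],[38,54,145,0,0,1.4,0],[38,54,148,0,0,1.4,0],[38,54,149,0,0,1.4,0],[38,54,150,0,0,1.4,0],[38,54,151,0,0,1.4,0],[38,54,152,0,0,1.4,0],[38,54,153,0,0,1.4,0]]])

```text
time_s: 4.75
position: [0.5249, 0.1726, 0.1181]
orientation: [0.509, 3.098, 0.001]
contact_force: [-1.2, 0.3, 11.6]
finger_gap: 0.0006
grip_force: 6.2
```

Run:
```python
from h import *
s=env.sense(); print(s['time_s'],s['position'],s['contact_force'],s['finger_gap']);delta((.5242,.1711,.117),162)
```

```text
4.75 [0.52493858 0.17257691 0.11808241] [-1.24364318  0.29068486 11.5876359 ] 0.0006467829239475229
mm [ 0.2 -1.6  1.1] deg [ 0.06  0.08 -0.65]
```

Large round bottomed at 11.6 N. Next is the square.

carry_out(rows=[[[0,0,-12,0,0,0,0],[0,0,-25,0,0,0,0],[0,-30,-25,0,0,0,0],[0,-61,-25,0,0,0,0],[0,-61,-20,0,0,0,0],[0,-61,-12,0,0,0,0],[0,-61,-8,0,0,0,0],[0,-61,-6,0,0,0,0],[0,-61,-4,0,0,0,0],[0,-61,-3,0,0,0,0],[0,-61,-2,0,0,0,0],[0,-61,-1,0,0,0,0],[0,-61,0,0,0,0,0],[0,-61,0,0,0,0,0]]])

```text
time_s: 6.15
position: [0.5046, 0.115, 0.1182]
orientation: [-0.509, -3.1, -0.001]
contact_force: [-3.3, 0.5, 7.4]
finger_gap: 0.0007
grip_force: 4.0
```

Run:
```python
from h import *
s=env.sense(); print(s['time_s'],s['position'],s['contact_force']);delta((.4871,.0571,.117),162)
```

```text
6.15 [0.5045751  0.11501274 0.11819559] [-3.25973975  0.5372821   7.37278111]
mm [ -2.  -60.5   1.1] deg [ 0.05 -0.02 -0.66]
```

carry_out(rows=[[[0,0,0.5,0,0,0,0],[0,0,1,0,0,0,0],[0,0,1,0,0,0,0]]])

```text
time_s: 6.45
position: [0.5046, 0.115, 0.1181]
orientation: [0.509, 3.1, 0.002]
contact_force: [-5.5, 2.1, 14.3]
finger_gap: 0.0005
grip_force: 6.7
```

carry_out(rows=[[[0,0,-12,0,0,0,0],[0,0,-25,0,0,0,0],[-1,-30,-25,0,0,0,0],[-1,-60,-25,0,0,0,0],[-1,-60,-20,0,0,0,0],[-1,-60,-12,0,0,0,0],[-1,-60,-8,0,0,0,0],[-1,-60,-6,0,0,0,0],[-1,-60,-4,0,0,0,0],[-1,-60,-3,0,0,0,0],[-1,-60,-2,0,0,0,0],[-1,-60,-1,0,0,0,0],[-1,-60,0,0,0,0,0],[-1,-60,0,0,0,0,0]]])

```text
time_s: 7.85
position: [0.4867, 0.0577, 0.118]
orientation: [0.509, 3.099, 0.001]
contact_force: [-4.0, -0.5, 13.0]
finger_gap: -0.0
grip_force: 6.7
```

Run:
```python
from h import *
s=env.sense(); print(s['time_s'],s['position'],s['contact_force'])
w=save('wrist','w3');cv2.imwrite('pics/w3b.png',cv2.resize(w['img'],(800,600),interpolation=cv2.INTER_CUBIC)[:,:,::-1])
delta((.475,-.275,.24),162)
```

```text
7.85 [0.4867267  0.0576659  0.11804984] [-4.00796398 -0.49390482 13.04398403]
mm [ -95.4 -318.8 -122.1] deg [ 0.04  0.06 -0.65]
```

View pics/w3b.png

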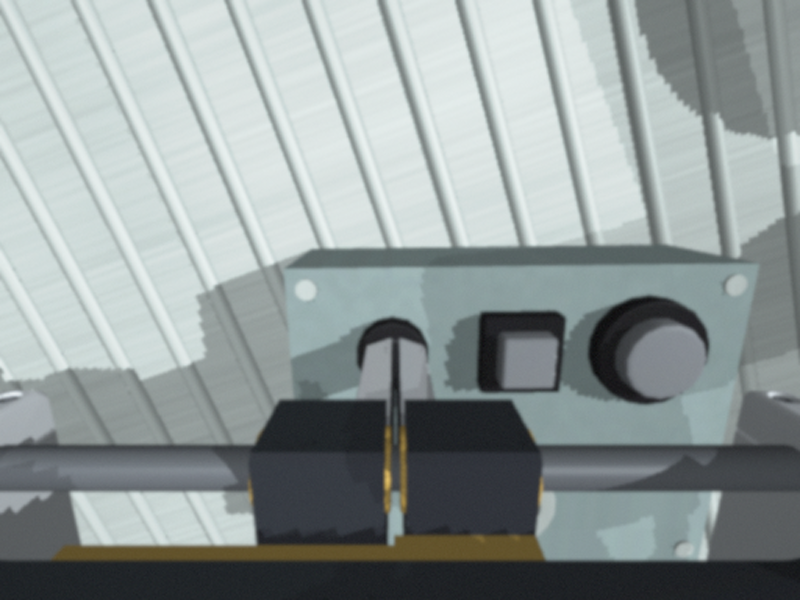

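The small round bottomed too: the fingertips are on the cap inside its housing at (393,345). All three are pressed, and the stop puts the box top at z≈0.080, so the board is at about 0.010. Now to the key.

carry_out(rows=[[[0,0,-30,0,0,0,0],[0,0,-70,0,0,0,60],[-20,-50,-90,0,0,0,60],[-50,-100,-90,0,0,0,60],[-80,-150,-90,0,0,0,60],[-95,-200,-90,0,0,0,60],[-95,-250,-90,0,0,0,60],[-95,-300,-90,0,0,0,60],[-95,-319,-90,0,0,0,60],[-95,-319,-90,0,0,0,60],[-95,-319,-90,0,0,0,60],[-95,-319,-90,0,0,0,60]]])

```text
time_s: 9.1
position: [0.4748, -0.2741, 0.2061]
orientation: [-0.508, -3.1, -0.002]
contact_force: [0.1, -0.6, -0.1]
finger_gap: 0.0601
grip_force: 0.0
```

```bash
sed -i 's/b=.007/b=.010/' key.py
python3 - <<'E'
from h import *
s=env.sense(); print(s['time_s'],s['position'],s['contact_force'])
w=save('wrist','w4');cv2.imwrite('pics/w4b.png',cv2.resize(w['img'][90:330,130:400],(675,600),interpolation=cv2.INTER_CUBIC)[:,:,::-1])
E
python3 key.py w4
```

```text
9.1 [ 0.47477484 -0.2740578   0.20614429] [ 0.09533013 -0.61291854 -0.11171763]
holder centre [ 0.4915 -0.279 ] sides [np.float64(0.0758), np.float64(0.0485)] yaw 159.1572387936744
key px ((252.5, 210.5), (35.0, 7.0), 90.0) [249 193   8  36 254]
key@top rect ((489.6351013183594, -278.6470031738281), (7.232006072998047, 37.85000991821289), 71.18549346923828) centroid@mid [ 0.49588832 -0.28075408  0.076     ]
```

View pics/w4b.png

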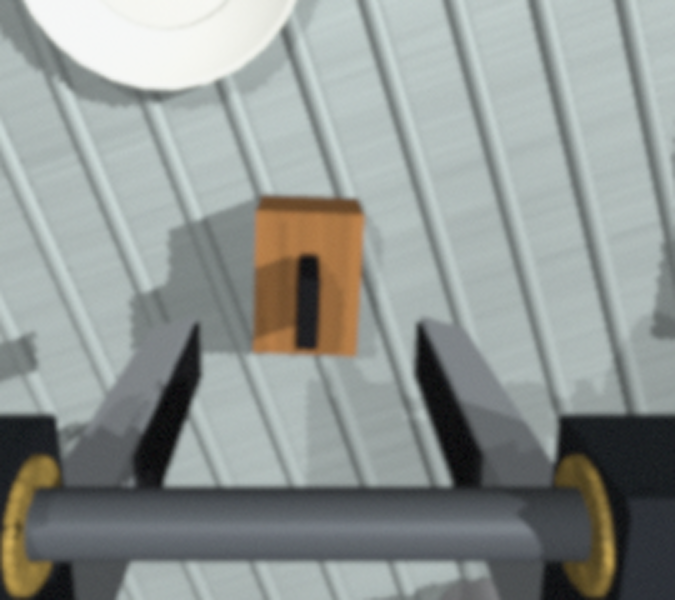

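The key is upright in the holder: crop rows 255–347, columns 298–318, tilted about 1.5°. I'll locate it along its width from the two edges.

Run:
```python
from h import *
w=load('w4'); im=w['img'].max(2).astype(float)
print(im[150:240:1,252].astype(int)[38:85]); print(im[205,240:270].astype(int),im[222,240:270].astype(int))
s=env.sense(); M=R.from_rotvec(s['orientation']).as_matrix()
for n,u,v,z in (('near bottom',252.7,192.5,.055),('far top',252.3,229,.097),('near top?',252.7,205,.097)):
    p=plane(w,u,v,z); print(n,p.round(4),'tool mm',(M.T@(p-s['position'])*1e3).round(1))
```

```text
[172 171 160 119  71  33  19  21  24  18  20  23  24  30  34  35  36  34
  36  34  37  33  35  36  35  32  33  33  35  33  34  34  33  33  37  37
  36  33  37  33  47  90 134 153 164 179 186]
[127 121 118 117 116 118 117 108  80  52  34  34  34  34  36  34  40  75
 116 142 150 151 150 150 150 154 159 164 171 175] [144 149 152 155 160 163 153 130  86  49  35  35  37  35  34  38  64 103
 135 148 150 152 152 149 148 150 155 163 170 180]
near bottom [ 0.4817 -0.2757  0.055 ] tool mm [ -7.1   0.2 151.3]
far top [ 0.5086 -0.2853  0.097 ] tool mm [-35.6  -0.3 109.3]
near top? [ 0.4838 -0.2765  0.097 ] tool mm [ -9.3   0.2 109.3]
```

carry_out(rows=[[[-21,0,30,0,0,0.5,40],[-21,0,60,0,0,0.5,40],[-21,0,80,0,0,0.5,40],[-21,0,95,0,0,0.5,40],[-21,0,108,0,0,0.5,40],[-21,0,118,0,0,0.5,40],[-21,0,123,0,0,0.5,40],[-21,0,123,0,0,0.5,40],[-21,0,123,0,0,0.5,40]]])

```text
time_s: 10.05
position: [0.4949, -0.2822, 0.084]
orientation: [0.522, 3.097, -0.001]
contact_force: [0.3, -0.3, -0.4]
finger_gap: 0.04
grip_force: 0.0
```

carry_out(rows=[[[0,0,0,0,0,0,20],[0,0,0,0,0,0,12],[0,0,0,0,0,0,8],[0,0,0,0,0,0,5],[0,0,0,0,0,0,0],[0,0,0,0,0,0,0],[0,0,0,0,0,0,0]]], grip_force=60)

```text
time_s: 10.75
position: [0.4945, -0.2821, 0.0837]
orientation: [0.523, 3.098, -0.0]
contact_force: [-1.1, -0.8, 1.8]
finger_gap: 0.01
grip_force: 60.0
```

Run:
```python
from h import *
s=env.sense(); print(s['time_s'],s['position'],s['contact_force'],s['torque'],s['joint_positions'].round(3))
delta((.5917,.0858,.14),162)
```

```text
10.75 [ 0.49453426 -0.28206292  0.08368513] [-1.07926469 -0.81967696  1.81519677] [ 0.06531076 -0.0769599  -0.01431009] [-0.641  0.383  1.73  -0.     1.029 -1.877]
mm [ 28.9 379.4 -56.4] deg [-0.01  0.02 -1.15]
```

The key is gripped (10 mm opening at 60 N). Lift it, carry it towards the lock and check how it sits in the jaws.

carry_out(rows=[[[0,0,-10,0,0,0,0],[0,0,-25,0,0,0,0],[0,0,-45,0,0,0,0],[0,0,-70,0,0,0,0],[5,0,-95,0,0,0,0],[10,40,-96,0,0,-0.5,0],[10,85,-96,0,0,-1,0],[15,130,-96,0,0,-1,0],[20,175,-96,0,0,-1,0],[25,220,-96,0,0,-1,0],[29,265,-96,0,0,-1,0],[29,310,-96,0,0,-1,0],[29,350,-96,0,0,-1,0],[29,370,-96,0,0,-1,0],[29,379,-96,0,0,-1,0],[29,379,-96,0,0,-1,0],[29,379,-96,0,0,-1,0]]])

```text
time_s: 12.45
position: [0.591, 0.0846, 0.1795]
orientation: [-0.496, -3.102, 0.002]
contact_force: [0.3, -0.1, 0.1]
finger_gap: 0.0094
grip_force: 60.0
```

Run:
```python
from h import *
s=env.sense(); print(s['time_s'],s['position'],s['contact_force'],s['joint_positions'].round(3),s['finger_gap'])
delta((.5917,.0858,.14),162)
w=save('wrist','w5');a=save('scene','s5')
g=cv2.resize(w['img'][150:310,200:310],None,fx=3.7,fy=3.7,interpolation=cv2.INTER_CUBIC)
p=proj(a,(.5917,.0858,.13)).astype(int);print(p, p-[40,50])
q=cv2.resize(a['img'][p[1]-50:p[1]+50,p[0]-36:p[0]+29],None,fx=5.92,fy=5.92,interpolation=cv2.INTER_CUBIC)
print(g.shape,q.shape)
cv2.imwrite('pics/k5.png',np.hstack([g[:592],q[:592]])[:,:,::-1])
```

```text
12.45 [0.59102352 0.08456228 0.17950472] [ 0.27718969 -0.09621828  0.13771444] [ 2.600e-02  3.390e-01  1.534e+00 -1.000e-03  1.269e+00 -1.227e+00] 0.009363494189538557
mm [-0.3  1.4 39.5] deg [-0.06 -0.01 -0.17]
[266 201] [226 151]
(592, 407, 3) (592, 385, 3)
```

View pics/k5.png

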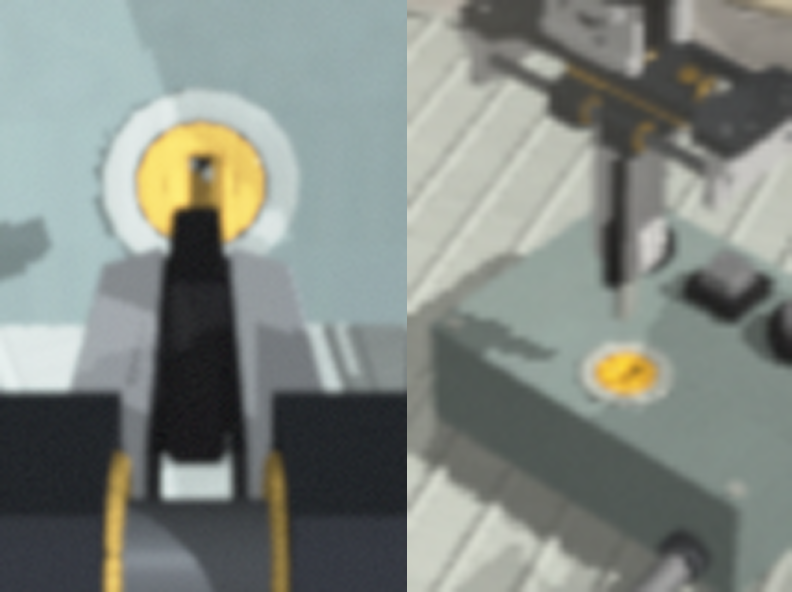

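Run:
```python
from h import *
w=load('w5'); a=load('s5'); s=env.sense(); M=R.from_rotvec(s['orientation']).as_matrix(); P=s['position']
cw=lambda p:((proj(w,p)-[200,150])*3.7).round(0)
ca=lambda p:((proj(a,p)-[266-36,201-50])*5.92).round(0)
for dx in(-3,0,3):
  for n,q in dict(shoulder=(16,0,28.7),grip_side=(16,5,28.7),blade0=(7,0,28.7),taper=(7,0,52.7),tip=(4.5,0,60.7),tipfar=(-4.5,0,60.7),gripfar_sh=(-16,0,28.7)).items():
    p=P+M@(np.array(q)+[dx,0,0])/1e3; print(dx,n,'w',cw(p),'s',ca(p))
L=np.array([.5917,.0858,.083]); x=np.array([np.cos(np.radians(162)),np.sin(np.radians(162)),0])
for d in(-11,-8,0,8,11): print('slot',d,cw(L+x*d/1e3),ca(L+x*d/1e3))
h=cv2.cvtColor(w['img'],cv2.COLOR_RGB2HSV)
print((proj(w,P+M@np.array([0,0,.022]))-[200,150])*3.7)
```

```text
-3 shoulder w [191. 218.] s [232. 258.]
-3 grip_side w [216. 218.] s [239. 262.]
-3 blade0 w [191. 261.] s [221. 266.]
-3 taper w [191. 223.] s [220. 301.]
-3 tip w [191. 222.] s [216. 315.]
-3 tipfar w [191. 259.] s [206. 323.]
-3 gripfar_sh w [191. 369.] s [192. 287.]
0 shoulder w [191. 203.] s [235. 256.]
0 grip_side w [217. 203.] s [242. 260.]
0 blade0 w [191. 247.] s [224. 264.]
0 taper w [191. 210.] s [223. 298.]
0 tip w [191. 210.] s [220. 312.]
0 tipfar w [191. 247.] s [209. 320.]
0 gripfar_sh w [191. 355.] s [196. 285.]
3 shoulder w [191. 188.] s [239. 253.]
3 grip_side w [217. 188.] s [246. 257.]
3 blade0 w [191. 232.] s [228. 261.]
3 taper w [191. 197.] s [227. 296.]
3 tip w [191. 197.] s [224. 309.]
3 tipfar w [191. 235.] s [213. 317.]
3 gripfar_sh w [191. 341.] s [200. 282.]
slot -11 [199. 225.] [203. 377.]
slot -8 [199. 214.] [206. 375.]
slot 0 [199. 185.] [216. 367.]
slot 8 [199. 155.] [225. 360.]
slot 11 [199. 144.] [229. 357.]
[190.46061514 293.61574095]
```

The blade hides behind the grip, so the strip at rows 155–214 of the left crop is the slot. The key sits about 1.4 mm back in the jaws. The slot is about 1.6 mm to tool +y and 1 mm to +x, well within the chamfer. Descend.

carry_out(rows=[[[1,1.6,10,0,0,-0.2,0],[1,1.6,22,0,0,-0.2,0],[1,1.6,30,0,0,-0.2,0],[1,1.6,34,0,0,-0.2,0],[1,1.6,36,0,0,-0.2,0],[1,1.6,38,0,0,-0.2,0],[1,1.6,40,0,0,-0.2,0],[1,1.6,41,0,0,-0.2,0],[1,1.6,42,0,0,-0.2,0],[1,1.6,43,0,0,-0.2,0],[1,1.6,43,0,0,-0.2,0]]], grip_force=60)

```text
time_s: 13.65
position: [0.591, 0.0869, 0.1366]
orientation: [0.49, 3.103, -0.002]
contact_force: [-0.8, -1.8, 0.9]
finger_gap: 0.0093
grip_force: 60.0
```

Run:
```python
from h import *
s=env.sense(); print(s['time_s'],s['position'],s['contact_force'],s['torque']); delta((.5917,.0858,.112),162)
```

```text
13.65 [0.59097274 0.086865   0.13661541] [-0.81128791 -1.80090138  0.88112748] [-0.50816327 -0.03521686 -0.00657035]
mm [-1.  -0.8 24.6] deg [-0.05  0.03  0.06]
```

The tip is in the slot with little force. Continue slowly with a slight rock.

carry_out(rows=[[[0,-0.3,1,0,0,0,0],[0,-0.6,2,0,0,0,0],[0,-0.6,3,0,0,1,0],[0,-0.6,4,0,0,3,0],[0,-0.6,5,0,0,0,0],[0,-0.6,6,0,0,-3,0],[0,-0.6,7,0,0,0,0],[0,-0.6,8,0,0,3,0],[0,-0.6,9,0,0,0,0],[0,-0.6,10,0,0,-3,0],[0,-0.6,11,0,0,0,0]]])

```text
time_s: 14.75
position: [0.5909, 0.0854, 0.1259]
orientation: [0.491, 3.102, -0.004]
contact_force: [-1.0, -6.2, 5.2]
finger_gap: 0.0095
grip_force: 60.0
```

Run:
```python
from h import *
s=env.sense(); print(s['time_s'],s['position'],s['contact_force'],s['torque'],s['finger_gap']); delta((.5917,.0858,.112),162)
```

```text
14.75 [0.59094148 0.08537307 0.12591078] [-1.00300852 -6.21823915  5.21695532] [-1.26546073  0.04747035 -0.01284553] 0.009473745253823709
mm [-0.6  0.7 13.9] deg [-0.15  0.08  0.02]
```

carry_out(rows=[[[0,-0.5,0,0,0,0,0],[0,-1,0,0,0,1,0],[0,-1.2,1,0,0,3,0],[0,-1.2,2,0,0,0,0],[0,-1.2,3,0,0,-3,0],[0,-1.2,4,0,0,0,0],[0,-1.2,5,0,0,3,0],[0,-1.2,6,0,0,0,0]]])

```text
time_s: 15.55
position: [0.5909, 0.0849, 0.1207]
orientation: [0.49, 3.101, -0.002]
contact_force: [-1.6, -5.7, 7.5]
finger_gap: 0.0096
grip_force: 60.0
```

Run:
```python
from h import *
s=env.sense(); print(s['time_s'],s['position'],s['contact_force'],s['torque'],s['finger_gap']); delta((.5917,.0858,.112),162)
```

```text
15.55 [0.59086487 0.08491264 0.12071726] [-1.63390718 -5.73201084  7.50496086] [-1.14050065  0.17021804 -0.09136585] 0.009555589852459913
mm [-0.5  1.1  8.7] deg [-0.05  0.11  0.06]
```

carry_out(rows=[[[0,-0.5,0.5,0,0,2,0],[0,-1,1,0,0,3,0],[0,-1,2,0,0,0,0],[0,-1,3,0,0,-3,0],[0,-1,4,0,0,0,0],[0,-1,5,0,0,3,0],[0,-1,6,0,0,0,0],[0,-1,7,0,0,-3,0],[0,-1,7,0,0,0,0]]])

```text
time_s: 16.45
position: [0.5917, 0.0855, 0.1146]
orientation: [0.492, 3.099, 0.004]
contact_force: [0.9, -1.9, 6.8]
finger_gap: 0.0099
grip_force: 60.0
```

Run:
```python
from h import *
s=env.sense(); print(s['time_s'],s['position'],s['contact_force'],s['torque'],s['finger_gap']); delta((.5917,.0858,.112),162)
```

```text
16.45 [0.59166545 0.08545444 0.11462533] [ 0.86489825 -1.85097487  6.83519747] [-0.44010828 -0.13317707  0.00066742] 0.009869038911212893
mm [0.1 0.3 2.6] deg [ 0.17  0.22 -0.04]
```

carry_out(rows=[[[0,0,1,0,0,2,0],[0,0,2,0,0,0,0],[0,0,3,0,0,-2,0],[0,0,4,0,0,0,0],[0,0,4.5,0,0,2,0],[0,0,4.5,0,0,0,0]]])

```text
time_s: 17.05
position: [0.5918, 0.0855, 0.1115]
orientation: [0.49, 3.098, 0.004]
contact_force: [-3.1, -3.0, 17.7]
finger_gap: 0.0098
grip_force: 60.0
```

Run:
```python
from h import *
s=env.sense(); print(s['time_s'],s['position'],s['contact_force'],s['torque'],s['finger_gap'])
w=save('wrist','w6');a=save('scene','s6')
g=cv2.resize(w['img'][150:310,200:310],None,fx=3.7,fy=3.7,interpolation=cv2.INTER_CUBIC)
q=cv2.resize(a['img'][160:260,230:295],None,fx=5.92,fy=5.92,interpolation=cv2.INTER_CUBIC)
cv2.imwrite('pics/k6.png',np.hstack([g[:592],q[:592]])[:,:,::-1])
```

```text
17.05 [0.59175939 0.08551072 0.11151416] [-3.06218147 -3.01613083 17.71436787] [-0.3593858   0.36433767 -0.01787809] 0.009788483426613424
```

View pics/k6.png

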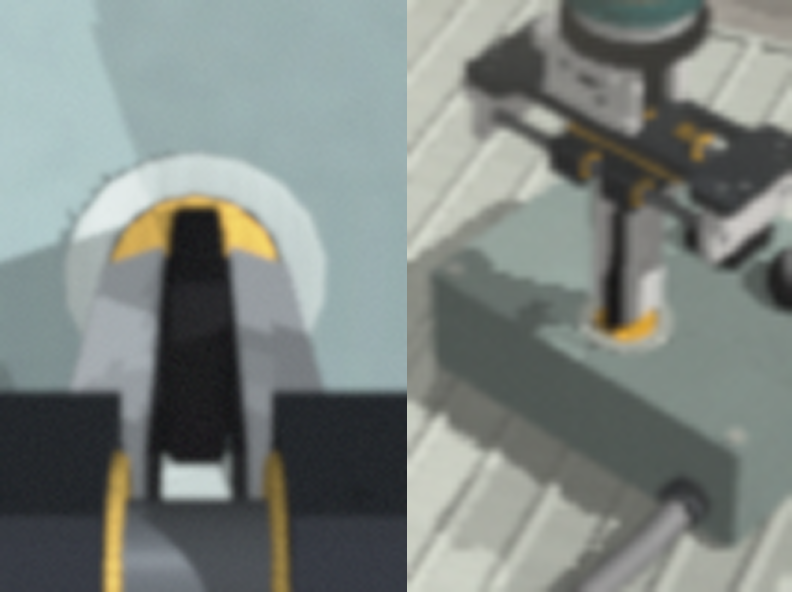

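The shoulder sits on the brass face in both views, and the key hasn't slipped in the jaws (edge still at row 210). One more push will confirm the stop.

carry_out(rows=[[[0,0,0.7,0,0,2,0],[0,0,1.5,0,0,0,0],[0,0,1.5,0,0,-2,0],[0,0,1.5,0,0,0,0],[0,0,1.5,0,0,0,0]]])

```text
time_s: 17.65
position: [0.5918, 0.0855, 0.1114]
orientation: [0.491, 3.097, 0.004]
contact_force: [-4.2, -2.0, 24.5]
finger_gap: 0.0097
grip_force: 60.0
```

It's seated: z is unchanged and the force went up. Now turn clockwise (+tool z) in stages.

carry_out(rows=[[[0,0.1,0,0,0,4,0],[0,0.2,0,0,0,8,0],[0,0.3,0,0,0,12,0],[0,0.4,0,0,0,16,0],[-0.1,0.5,0,0,0,20,0],[-0.1,0.6,0,0,0,25,0],[-0.2,0.7,0,0,0,30,0],[-0.2,0.7,0,0,0,30,0]]])

```text
time_s: 18.45
position: [0.5919, 0.0855, 0.1114]
orientation: [1.277, 2.865, 0.004]
contact_force: [-4.4, -3.8, 24.6]
finger_gap: 0.0097
grip_force: 60.0
```

```bash
cat > st.py <<'E'
from h import *
s=env.sense(); M=R.from_rotvec(s['orientation']).as_matrix()
print(s['time_s'],s['position'].round(4),'F',s['contact_force'].round(1),'Ftool',(M.T@s['contact_force']).round(1),'T',s['torque'].round(3),'gap',s['finger_gap'].round(4),'yaw',np.degrees(np.arctan2(M[1,0],M[0,0])).round(2),'tilt',M[:,2].round(4),'j6',s['joint_positions'][5].round(3))
E
python3 st.py
```

```text
Traceback (most recent call last):
  File "st.py", line 3, in <module>
    print(s['time_s'],s['position'].round(4),'F',s['contact_force'].round(1),'Ftool',(M.T@s['contact_force']).round(1),'T',s['torque'].round(3),'gap',s['finger_gap'].round(4),'yaw',np.degrees(np.arctan2(M[1,0],M[0,0])).round(2),'tilt',M[:,2].round(4),'j6',s['joint_positions'][5].round(3))
                                                                                                                                                      ^^^^^^^^^^^^^^^^^^^^^
AttributeError: 'float' object has no attribute 'round'
```

carry_out(rows=[[[0,0.1,0,0,0,5,0],[0,0.2,0,0,0,10,0],[-0.1,0.3,0,0,0,15,0],[-0.1,0.4,0,0,0,20,0],[-0.1,0.5,0,0,0,25,0],[-0.2,0.6,0,0,0,30,0],[-0.3,0.7,0,0,0,35,0],[-0.3,0.8,0,0,0,40,0],[-0.3,0.8,0,0,0,40,0]]])

```text
time_s: 19.35
position: [0.5921, 0.0855, 0.1114]
orientation: [2.181, 2.257, 0.004]
contact_force: [-6.2, -4.7, 25.6]
finger_gap: 0.01
grip_force: 60.0
```

```bash
sed -i "s/s\['finger_gap'\].round(4)/round(s['finger_gap'],4)/" st.py; python3 st.py
```

```text
19.35 [0.5921 0.0855 0.1114] F [-6.2 -4.7 25.6] Ftool [ -4.5  -6.3 -25.6] T [-0.984  1.174  0.101] gap 0.01 yaw 91.97 tilt [ 4.3e-03 -5.0e-04 -1.0e+00] j6 -0.007
```

carry_out(rows=[[[-0.1,0,0,0,0,4,0],[-0.2,-0.1,0,0,0,8,0],[-0.3,-0.2,0,0,0,12,0],[-0.3,-0.3,0,0,0,16,0],[-0.4,-0.3,0,0,0,20,0],[-0.4,-0.3,0,0,0,24,0],[-0.4,-0.3,0,0,0,27,0],[-0.4,-0.3,0,0,0,29,0],[-0.4,-0.3,0,0,0,29,0],[-0.4,-0.3,0,0,0,29,0]]])

```text
time_s: 20.35
position: [0.5918, 0.0856, 0.1114]
orientation: [2.676, 1.642, 0.006]
contact_force: [-5.7, -3.6, 26.1]
finger_gap: 0.0096
grip_force: 60.0
```

```bash
python3 st.py
```

```text
20.35 [0.5918 0.0856 0.1114] F [-5.7 -3.6 26.1] Ftool [ -5.8  -3.3 -26.1] T [-0.742  1.218  0.189] gap 0.0096 yaw 63.05 tilt [ 4.3e-03  5.0e-04 -1.0e+00] j6 0.497
```

carry_out(rows=[[[0,0,0,0,0,1.5,0],[0,0,0,0,0,3,0],[0,0,0,0,0,3,0],[0,0,0,0,0,3,0]]])

```text
time_s: 20.75
position: [0.5918, 0.0857, 0.1114]
orientation: [2.717, 1.573, 0.006]
contact_force: [-6.9, -3.2, 24.9]
finger_gap: 0.0098
grip_force: 60.1
```

```bash
python3 st.py
python3 - <<'E'
from h import *
w=save('wrist','w7');a=save('scene','s7')
g=cv2.resize(w['img'][150:310,200:310],None,fx=3.7,fy=3.7,interpolation=cv2.INTER_CUBIC)
q=cv2.resize(a['img'][160:260,230:295],None,fx=5.92,fy=5.92,interpolation=cv2.INTER_CUBIC)
cv2.imwrite('pics/k7.png',np.hstack([g[:592],q[:592]])[:,:,::-1])
E
```

```text
20.75 [0.5918 0.0857 0.1114] F [-6.9 -3.2 24.9] Ftool [ -6.2  -4.3 -24.9] T [-0.717  1.22   0.582] gap 0.0098 yaw 60.13 tilt [ 4.3e-03  3.0e-04 -1.0e+00] j6 0.549
```

View pics/k7.png

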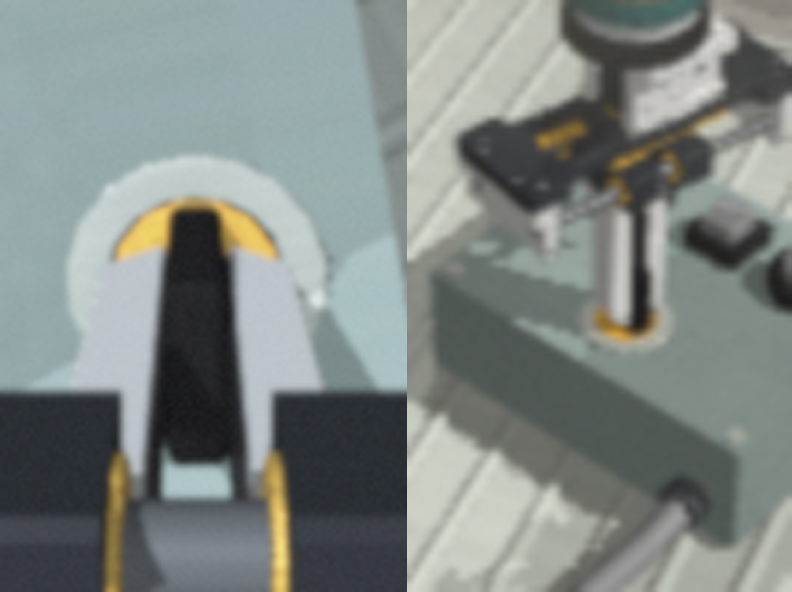

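The torque jumped from 0.19 to 0.58 N m, so the lock is at its stop. The key is still square in the jaws and seated. Ease back slightly and hand in.

carry_out(rows=[[[0,0,0,0,0,-1,0],[0,0,0,0,0,-1,0],[0,0,0,0,0,-1,0],[0,0,0,0,0,-1,0]]])

```text
time_s: 21.25
position: [0.5918, 0.0857, 0.1114]
orientation: [2.704, 1.595, 0.006]
contact_force: [-6.6, -3.0, 25.8]
finger_gap: 0.01
grip_force: 60.0
```

```bash
python3 st.py; python3 -c "
from h import *
T=env.sense()['torque'][2]
print(T, env.close_job() if T>.25 else 'hold')"
```

```text
21.25 [0.5918 0.0857 0.1114] F [-6.6 -3.  25.8] Ftool [ -5.8  -4.2 -25.8] T [-0.826  1.155  0.333] gap 0.01 yaw 61.08 tilt [ 4.2e-03  4.0e-04 -1.0e+00] j6 0.532
the job is handed in; nothing more can be done
0.33258704018375407 None
```

I handed the job in at about 21 s: the three buttons were pressed fully down in order, and the gripper is still holding the key fully in and turned a quarter turn clockwise against the lock's stop; no verdict came back.

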